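# Refit the spacers on the orbital mixer's spindle

### The job

The laboratory's orbital mixer stands with its platform off and its spindle bare. Thread the wide silver spacer onto the upright spindle so that it lies flat on the black seat, then thread the narrow brass spacer on so that it lies flat on top of the silver one; lower each one down rather than dropping it. Leave the black spacer, the amber bottle and the glass dish where they are.

Things in the scene. Friction and masses are not known exactly. Their poses are not given: they have to be found in the camera images.
- spindle_foot (a point): centre of the foot of the mixer's vertical steel spindle, on the top face of the round black seat, 70 mm above the bench; z up. The spindle is 12 mm in diameter and rises 54 mm above this point, its last 6 mm tapered to 4 mm.
- mixer: white square orbital mixer, fixed to the bench, 200 x 200 mm, its flat top 66 mm high. In the middle of the top lies the flat black seat, 120 mm in diameter and 4 mm thick, with the spindle at its centre; nothing else on the top stands higher than the seat. Origin at the centre of its underside; x points to its back, away from its dark control panel.
- mat: thin blue-grey mat, fixed, 240 x 260 mm and 3 mm thick, left of the mixer. Origin at the centre of its underside, x across its 240 mm. The three spacers lie on it in any arrangement, at least 115 mm apart centre to centre.
- silver_spacer: wide silver aluminium spacer, a plain loose ring lying flat on the mat: outside 64 mm, hole 36 mm, 22 mm high, about 0.13 kg. Origin at the centre of its underside, z up along the hole.
- brass_spacer: narrow brass spacer, a plain loose ring lying flat on the mat: outside 48 mm, hole 30 mm, 22 mm high, about 0.2 kg. Origin at the centre of its underside, z up along the hole.
- black_spacer: black plastic spacer, a loose ring lying flat on the mat, not wanted: outside 56 mm, hole 30 mm, 22 mm high. Origin at the centre of its underside. To be left alone.
- amber_bottle: amber glass bottle with a white cap, 52 mm in diameter, 100 mm tall, standing loose on the bench beyond the mat and mixer. Origin at the centre of its underside. To be left alone.
- glass_dish: shallow clear glass dish, 90 mm in diameter, 18 mm high, standing loose on the bench behind the mixer. Origin at the centre of its underside. To be left alone.
Not all that is in view belongs to the job. Of the things shaped like the brass_spacer, the brass one is meant. What is shaped like the silver_spacer but green is not meant.

How it is judged:
By the outcome, as a careful person would: the job done as asked, in the order asked, and still so for the second after the job is handed in, with the robot touching nothing.
It also fails if it takes over 54 s, if anything falls off the work surface, if the arm or the gripper's body presses on something with over 40 N, if the wrist force passes 120 N, or if a joint passes its speed limit or range.

### The arm

A 7-joint arm with a two-finger parallel gripper is mounted at the origin on the work surface. World frame = base frame: x ahead of the robot, y to its left, z up, the work surface at z = 0. Lengths are in m, angles in rad, forces in N, time in s.
With the tool pointing down it reaches from about 0.4 to 0.875 m from the base axis. Payload 6.5 kg.
Tool frame: the origin (TCP) lies on the centre line of the jaws, within the pads' length; the fingertips stand manip.tip_extent ahead of it and the grasp point (between the pads) lies 11 mm behind it (manip.tip_extent is the distance from the TCP to the fingertips, in m); y points along the fingers, x is the direction in which the jaws open and shut, and the axes are right-handed (so a half turn about y gives the same grasp; the last joint's range is limited). The gripper opens to 88 mm and grips with 3 to 60 N. Pads are 18 mm wide; open, the fingers measure 123 mm over their backs; the gripper's body (75 mm by 187 mm) begins 45 mm behind the grasp point.
Start: joints at [-1.248, 0.536, -0.004, 1.538, 0.003, 1.067, -0.071], TCP at [0.246, 0.601, 0.216] pointing down, gripper open.
Joint ranges: [-2.7, 2.7], [-0.37, 2.16], [-1.27, 1.26], [0.24, 2.4], [-1.31, 4.45], [0.19, 1.91], [-2.76, 2.76]. Speed limits (rad/s): [2.39, 2.39, 3.14, 3.14, 3.14, 3.14, 3.14].

### API

Orientations are given as a unit quaternion [x, y, z, w].
In Python, from rig import manip gives the robot as it stands.
- The arm moves only by the tool move_arm, never from a script. Its argument "commands" is a list of rows, each an object with "travel": the shift along the world's x, y, z in mm, a list of three; "rotation": the turn, a rotation vector about the world's x, y, z in rad, a list of three; "fingers": the opening, from 0 (shut) to 1 (fully open). In form: [{"travel": [tx, ty, tz], "rotation": [wx, wy, wz], "fingers": fingers}, ...]. A call has 1 to 20 rows; each row is the pose to reach, as a shift and turn from the pose commanded when the call began; what a row does not reach only later rows make up. A row lasts 1/10 s, in which the tool goes at most 50 mm and 8.59 degrees, less where a joint would pass 70% of its speed; a pose out of reach is approached as far as the arm can. A call with a gripper value outside its range is refused whole. The fingers move at their own pace and stop on an object; "force" is the grip in N (left out, the last holds). Time passes only in rows, so rows that repeat a pose let the fingers close. It gives the time, the measured TCP pose, the force and the opening at its end, in the units of the state.
- manip.read_state(): the state, without advancing time (a new reading comes with each control period).
- manip.capture(name): name is "scene" or "top"; returns a dict with "img" (400x640x3 uint8, blue, green, red), "range_z" (400x640 float32, m along the optical axis (not along the pixel's ray), 0 where there is no reading), "fx", "fy", "cx", "cy" (pixels), "xyz" and "attitude" of the camera in the world. Camera axes: x right, y down, z forward; pixel columns grow to the right and rows downward; lengths in m; the calibration is good to about 2 mm. A picture is of the moment at which its call begins.
- manip.job_done(): hands the job in, once; it reports no verdict.
Trained networks look in the newest picture that a camera, given by its name, has taken for a name from the list of things; names that differ only in an ending like _2 or _b are one class to them, and where a whole thing is asked for, a point or a joint stands for the part that bears it (a point fixed in the world has none). Each returns a list of dicts, best first, with "confidence" (0 to 1); they miss things now and then, are a little off and sometimes report something else, mostly with a low value. They report only what shows in the picture. A call takes as long as a camera call. They do not tell look-alikes from the thing itself.
- manip.spot_in(camera, query): "position" ([x, y, z] in m, in world coordinates, good to about 4 mm: the middle of the surface that is visible of it).
The state is a dict: "clock": time; "joint_positions": joint angles; "joint_velocities": joint speeds; "effort": joint torques, N m; "ee_pos": TCP position; "orientation": TCP orientation; "force": force on the tool from outside, world axes, zero at the start; "torque": the same for the moment, N m; "finger_gap": opening from 0.0 (shut) to 1.0 (fully open).
Only numpy, scipy, OpenCV 4.12 (cv2) and the standard library are available. Lean on these libraries where they do the work, as an engineer would, in place of code of your own. Each camera call takes 0.05 s, during which the arm holds its last target.

## Working session

There is one attempt and no reset: what is moved stays moved. The work goes in short steps, Python scripts to look and compute and a tool call to move; the robot and the scene stay as the last step left them, time stands still between calls to the robot, and variables do not carry over. Pictures are saved under pics/ and viewed, and the job is handed in when it is done.

Besides the shell and the picture viewer there is one more tool, called after "Call:" as name([rows], argument=value, ...), one row to a line, values as JSON. move_arm: Moves the arm, as the interface text tells. Its arguments: {"type":"object","properties":{"commands":{"type":"array"},"force":{"type":"number"}},"required":["commands"]}

```bash
mkdir -p pics; ls
cat > h.py <<'E'
from rig import manip
import numpy as np, cv2
from scipy.spatial.transform import Rotation as R
def cloud(c):
    z=c["range_z"]; v,u=np.mgrid[:z.shape[0],:z.shape[1]]
    p=np.dstack([(u-c["cx"])/c["fx"]*z,(v-c["cy"])/c["fy"]*z,z])
    a=np.array(c["attitude"]); 
    M=R.from_quat(a).as_matrix() if a.size==4 else a
    w=p@M.T+np.array(c["xyz"]); w[z==0]=np.nan
    return w
E
python3 - <<'E'
from h import *
s=manip.read_state(); print({k:np.round(v,3) for k,v in s.items()}, manip.tip_extent)
for n in("scene","top"):
    c=manip.capture(n); cv2.imwrite(f"pics/{n}0.png",c["img"]); np.save(f"{n}0.npy",cloud(c)); print(n,c["xyz"],c["attitude"],c["fx"])
    for q in["spindle_foot","mixer","silver_spacer","brass_spacer","black_spacer","amber_bottle","glass_dish","mat"]:
        try: print(q,[(np.round(d["position"],3).tolist(),round(d["confidence"],2)) for d in manip.spot_in(n,q)][:5])
        except Exception as e: print(q,e)
E
```

```text
pics
{'clock': np.float64(0.0), 'joint_positions': array([-1.248,  0.537, -0.004,  1.539,  0.003,  1.067, -0.071]), 'joint_velocities': array([-0.   ,  0.   , -0.001,  0.001,  0.   ,  0.   , -0.   ]), 'effort': array([-0.0000e+00, -5.7098e+01,  9.9100e-01, -2.5161e+01, -5.6000e-02,
        1.8000e-02,  0.0000e+00]), 'ee_pos': array([0.246, 0.601, 0.215]), 'orientation': array([ 0.588,  0.394, -0.394, -0.587]), 'force': array([ 0.297, -0.692,  0.497]), 'torque': array([ 0.007,  0.06 , -0.037]), 'finger_gap': np.float64(1.001)} 0.008
scene [1.1007669  0.05471787 0.88467899] [ 0.67324581  0.67591861 -0.21175315 -0.21221386] 406.4286861425365
spindle_foot [([0.584, -0.158, 0.066], 0.75)]
mixer [([0.586, -0.166, 0.064], 0.66)]
silver_spacer [([0.484, 0.233, 0.025], 0.97), ([0.346, 0.297, 0.022], 0.74), ([0.498, 0.09, 0.023], 0.43)]
brass_spacer [([0.611, 0.187, 0.026], 0.61), ([0.772, 0.181, 0.022], 0.61), ([0.567, 0.173, 0.001], 0.49), ([0.754, -0.158, 0.011], 0.25)]
black_spacer [([0.498, 0.091, 0.022], 0.74)]
amber_bottle [([0.783, -0.023, 0.064], 0.77)]
glass_dish [([0.753, -0.157, 0.01], 0.6)]
mat [([0.566, 0.171, 0.002], 0.68)]
top [0.42765855 0.02628129 1.01058478] [-0.70190356  0.70822355 -0.04890076  0.05796138] 370.23367641779913
spindle_foot [([0.552, -0.167, 0.068], 0.73)]
mixer [([0.551, -0.167, 0.065], 0.66)]
silver_spacer [([0.478, 0.232, 0.021], 0.86), ([0.341, 0.295, 0.018], 0.85)]
brass_spacer [([0.768, 0.18, 0.024], 0.52), ([0.609, 0.188, 0.025], 0.47), ([0.76, -0.158, 0.008], 0.41)]
black_spacer [([0.492, 0.095, 0.022], 0.48)]
amber_bottle [([0.762, -0.019, 0.072], 0.89)]
glass_dish [([0.76, -0.161, 0.01], 0.96), ([0.49, 0.096, 0.021], 0.33)]
mat [([0.551, 0.172, 0.005], 0.66), ([0.477, 0.231, 0.021], 0.59)]
```

View pics/scene0.png

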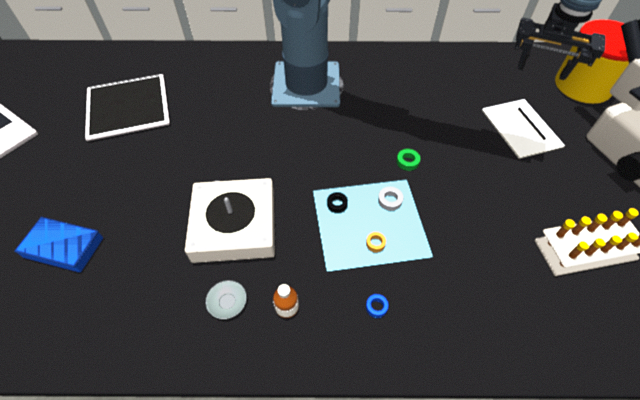

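View pics/top0.png

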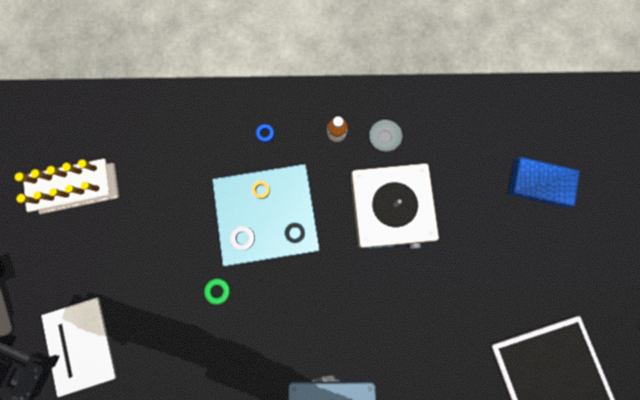

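Run:
```python
from h import *
for n in("scene","top"):
    w=np.load(f"{n}0.npy"); im=cv2.imread(f"pics/{n}0.png")
    hsv=cv2.cvtColor(im,cv2.COLOR_BGR2HSV)
    for name,g in dict(silver=(.481,.232),brass=(.610,.188),black=(.495,.093)).items():
        d=np.hypot(w[...,0]-g[0],w[...,1]-g[1])
        m=(d<.045)&(w[...,2]>.016)&(w[...,2]<.04)
        p=w[m]; top=p[p[:,2]>.021]
        c,r=cv2.minEnclosingCircle(top[:,:2].astype(np.float32)*1000)
        # fit by known annulus: image pixel mask, circle by hull ellipse
        print(n,name,len(p),len(top),"enc",np.round(c,1),round(r,1),"z",np.round(np.percentile(top[:,2],[10,50,90]),4),"bb mid",np.round((top.min(0)+top.max(0))/2,4), "col",im[m].mean(0).round())
    d=np.hypot(w[...,0]-.56,w[...,1]+.163)
    m=(d<.08)&(w[...,2]>.08); p=w[m]
    print("spindle",np.round(p,3).tolist()[:30])
    m=(d<.09)&(hsv[...,2]<90)&(w[...,2]>.06)&(w[...,2]<.078); mm=m.astype(np.uint8)
    k,l,st,ce=cv2.connectedComponentsWithStats(mm); i=1+st[1:,4].argmax(); p=w[l==i]
    c,r=cv2.minEnclosingCircle(p[:,:2].astype(np.float32)*1000); print("seat",np.round(c,1),r,(p.min(0)+p.max(0))/2,np.median(p[:,2]))
im=cv2.imread("pics/scene0.png")[130:330,160:450]
a=cv2.resize(im,None,fx=2.7,fy=2.7,interpolation=cv2.INTER_CUBIC)[:600]; cv2.imwrite("pics/crop0.png",a)
```

```text
scene silver 331 284 enc [477.9 234.1] 32.8 z [0.023  0.0254 0.0274] bb mid [0.4775 0.2343 0.0251] col [223. 220. 221.]
scene brass 214 180 enc [609.4 187.4] 24.6 z [0.023  0.0254 0.0274] bb mid [0.6097 0.1863 0.0252] col [ 99. 209. 235.]
scene black 263 227 enc [490.9  94.5] 28.3 z [0.023  0.0255 0.0278] bb mid [0.4919 0.0944 0.0259] col [39. 36. 30.]
spindle [[0.558, -0.167, 0.126], [0.556, -0.165, 0.124], [0.555, -0.164, 0.122], [0.557, -0.171, 0.121], [0.56, -0.167, 0.125], [0.559, -0.165, 0.124], [0.559, -0.163, 0.124], [0.557, -0.161, 0.121], [0.559, -0.171, 0.12], [0.561, -0.167, 0.123], [0.561, -0.165, 0.122], [0.559, -0.163, 0.12], [0.557, -0.162, 0.117], [0.559, -0.171, 0.116], [0.563, -0.167, 0.121], [0.563, -0.165, 0.122], [0.561, -0.164, 0.119], [0.56, -0.161, 0.118], [0.557, -0.16, 0.113], [0.561, -0.169, 0.115], [0.564, -0.166, 0.118], [0.562, -0.164, 0.116], [0.562, -0.162, 0.115], [0.56, -0.16, 0.113], [0.561, -0.17, 0.111], [0.564, -0.166, 0.114], [0.562, -0.165, 0.112], [0.562, -0.162, 0.112], [0.559, -0.161, 0.107], [0.56, -0.171, 0.105]]
seat [ 558.9 -166.2] 58.7
[... 537 characters left out ...]
.16, 0.119], [0.561, -0.162, 0.123], [0.56, -0.164, 0.125], [0.56, -0.166, 0.124], [0.561, -0.158, 0.105], [0.559, -0.159, 0.114], [0.559, -0.16, 0.12], [0.558, -0.162, 0.122], [0.558, -0.164, 0.124], [0.558, -0.166, 0.124], [0.56, -0.158, 0.092], [0.558, -0.158, 0.106], [0.557, -0.159, 0.114], [0.556, -0.159, 0.122], [0.556, -0.162, 0.124], [0.556, -0.164, 0.122], [0.556, -0.167, 0.12], [0.559, -0.158, 0.081], [0.558, -0.158, 0.091], [0.557, -0.159, 0.099], [0.555, -0.16, 0.109], [0.554, -0.161, 0.116], [0.554, -0.162, 0.119], [0.553, -0.164, 0.121], [0.556, -0.159, 0.088], [0.555, -0.161, 0.092]]
seat [ 558.2 -164.3] 57.08171081542969 [ 0.55750983 -0.16455726  0.07168163] 0.070541373969015
```

View pics/crop0.png

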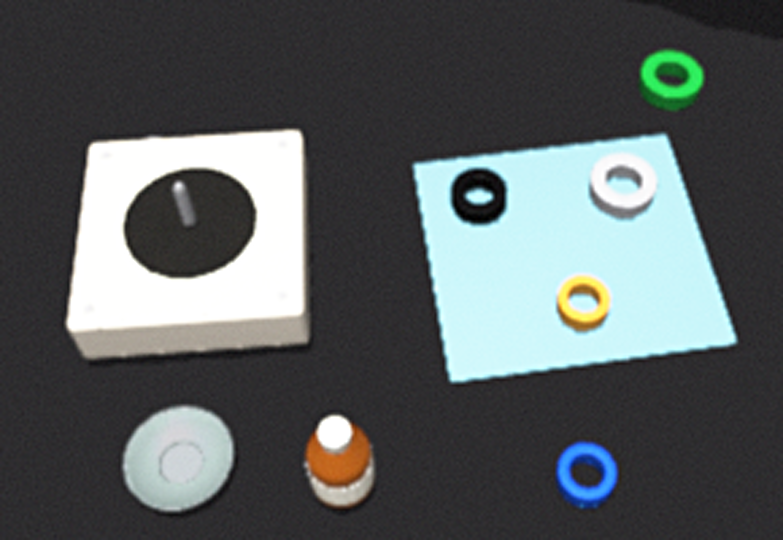

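Silver candidates (scene px): the silver-white ring (390,198) and a green ring (409,159). The silver-white ring on the mat is the one meant. Brass candidates: the gold ring (375,241) and a blue ring (377,305). The gold ring on the mat is the one meant. The crop confirms both.

Measured positions in mm: silver (478.5, 235.5), brass (610, 188), spindle (558.5, -165).

Run:
```python
from h import *
s=manip.read_state();print(R.from_quat(s["orientation"]).as_matrix().round(3),np.array(s["ee_pos"])*1000)
```

```text
[[ 0.379  0.    -0.925]
 [ 0.925  0.     0.379]
 [ 0.    -1.    -0.   ]] [246.38656646 601.48448386 215.7459164 ]
```

Call:
move_arm([
  {"travel": [8,-12,0],"rotation": [0,0,0],"fingers": 1},
  {"travel": [25,-39,0],"rotation": [0,0,0],"fingers": 1},
  {"travel": [45,-70,0],"rotation": [0,0,0],"fingers": 1},
  {"travel": [65,-101,0],"rotation": [0,0,0],"fingers": 1},
  {"travel": [85,-133,0],"rotation": [0,0,0],"fingers": 1},
  {"travel": [105,-165,-5],"rotation": [0,0,0],"fingers": 1},
  {"travel": [125,-196,-15],"rotation": [0,0,0],"fingers": 1},
  {"travel": [145,-228,-30],"rotation": [0,0,0],"fingers": 1},
  {"travel": [165,-259,-45],"rotation": [0,0,0],"fingers": 1},
  {"travel": [185,-291,-60],"rotation": [0,0,0],"fingers": 1},
  {"travel": [205,-322,-75],"rotation": [0,0,0],"fingers": 1},
  {"travel": [220,-346,-90],"rotation": [0,0,0],"fingers": 1},
  {"travel": [229,-360,-105],"rotation": [0,0,0],"fingers": 1},
  {"travel": [232,-365,-115],"rotation": [0,0,0],"fingers": 1},
  {"travel": [232.5,-365.5,-120],"rotation": [0,0,0],"fingers": 1},
  {"travel": [232.5,-365.5,-120],"rotation": [0,0,0],"fingers": 1},
  {"travel": [232.5,-365.5,-120],"rotation": [0,0,0],"fingers": 1},
], force=20)

```text
clock: 2.6
ee_pos: [0.4785, 0.2373, 0.0962]
orientation: [-0.587, -0.395, 0.394, 0.587]
force: [0.1, 0.4, -0.1]
finger_gap: 0.998
```

Call:
move_arm([
  {"travel": [0,-1,-10],"rotation": [0,0,0],"fingers": 1},
  {"travel": [0,-1,-25],"rotation": [0,0,0],"fingers": 1},
  {"travel": [0,-1,-40],"rotation": [0,0,0],"fingers": 1},
  {"travel": [0,-1,-55],"rotation": [0,0,0],"fingers": 1},
  {"travel": [0,-1,-67],"rotation": [0,0,0],"fingers": 1},
  {"travel": [0,-1,-76],"rotation": [0,0,0],"fingers": 1},
  {"travel": [0,-1,-80],"rotation": [0,0,0],"fingers": 1},
  {"travel": [0,-1,-82],"rotation": [0,0,0],"fingers": 1},
  {"travel": [0,-1,-82],"rotation": [0,0,0],"fingers": 1},
  {"travel": [0,-1,-82],"rotation": [0,0,0],"fingers": 0.8},
  {"travel": [0,-1,-82],"rotation": [0,0,0],"fingers": 0.6},
  {"travel": [0,-1,-82],"rotation": [0,0,0],"fingers": 0.6},
  {"travel": [0,-1,-82],"rotation": [0,0,0],"fingers": 0.5},
  {"travel": [0,-1,-82],"rotation": [0,0,0],"fingers": 0.5},
  {"travel": [0,-1,-82],"rotation": [0,0,0],"fingers": 0.5},
  {"travel": [0,-1,-82],"rotation": [0,0,0],"fingers": 0.5},
], force=20)

```text
clock: 4.2
ee_pos: [0.4789, 0.235, 0.0137]
orientation: [0.587, 0.394, -0.394, -0.587]
force: [0.5, 0.6, 0.3]
finger_gap: 0.503
```

Opening 0.503 is well below the 0.73 expected for a 64 mm ring, so I'll look before lifting.

Run:
```python
from h import *
for n,(y0,y1,x0,x1) in dict(scene=(120,280,300,450),top=(140,300,180,340)).items():
    c=manip.capture(n); cv2.imwrite(f"pics/{n}1.png",c["img"])
    cv2.imwrite(f"pics/{n}1c.png",cv2.resize(c["img"][y0:y1,x0:x1],None,fx=3.5,fy=3.5,interpolation=cv2.INTER_CUBIC))
```

```text
(no output)
```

View pics/scene1c.png

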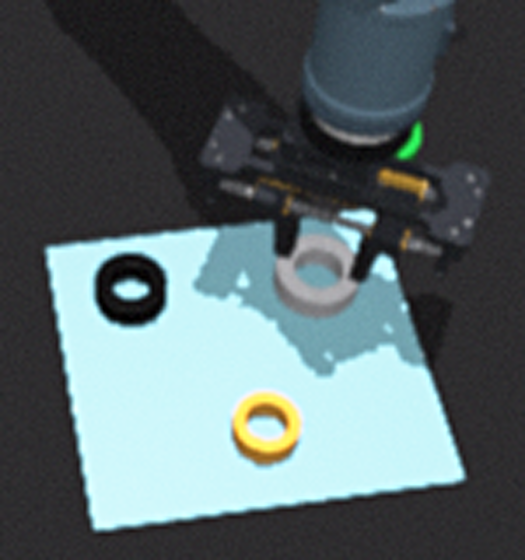

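View pics/top1c.png

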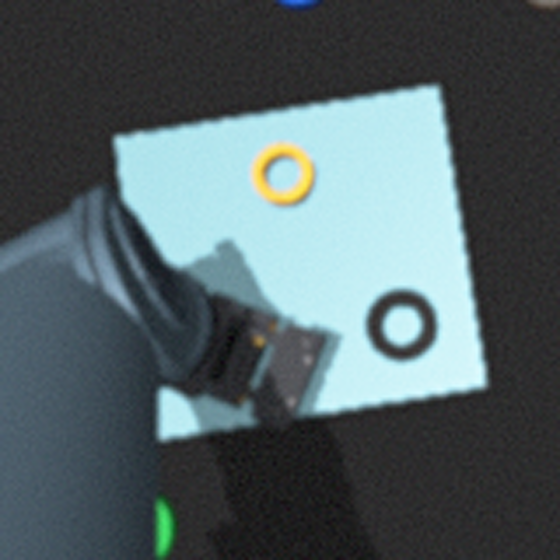

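Run:
```python
from h import *
s=manip.read_state();print({k:np.round(v,3) for k,v in s.items()})
c=manip.capture("scene");w=cloud(c);im=c["img"]
d=np.hypot(w[...,0]-.49,w[...,1]-.235)
m=(d<.05)&(w[...,2]>.021)&(w[...,2]<.03)&(im.min(2)>90)
p=w[m];print(len(p),p.min(0),p.max(0)); print(cv2.minEnclosingCircle(p[:,:2].astype(np.float32)*1000))
# dark finger points
m=(d<.08)&(w[...,2]>.004)&(w[...,2]<.08)&(im.max(2)<90)
for z in np.arange(.005,.085,.01):
    q=w[m&(abs(w[...,2]-z)<.005)]
    if len(q): 
        for sd in(q[q[:,1]<.235],q[q[:,1]>=.235]):
            if len(sd): print(round(z,3),len(sd),np.median(sd,0).round(3),sd.min(0).round(3),sd.max(0).round(3))
a=im[150:230,350:440]; cv2.imwrite("pics/z2.png",cv2.resize(a,None,fx=6.5,fy=6.5,interpolation=cv2.INTER_CUBIC))
```

```text
{'clock': np.float64(4.3), 'joint_positions': array([-0.587,  0.653,  0.06 ,  1.962, -0.072,  0.529,  0.705]), 'joint_velocities': array([-0.   , -0.001,  0.001, -0.   ,  0.002,  0.   ,  0.   ]), 'effort': array([-0.0000e+00, -5.2159e+01,  2.2280e+00, -1.4409e+01, -1.8000e-02,
        6.2000e-02,  0.0000e+00]), 'ee_pos': array([0.479, 0.235, 0.014]), 'orientation': array([ 0.587,  0.394, -0.394, -0.587]), 'force': array([-0.36 , -0.929, -0.58 ]), 'torque': array([0.004, 0.009, 0.022]), 'finger_gap': np.float64(0.502)}
247 [0.44653449 0.20375603 0.0210595 ] [0.51130056 0.26342293 0.02913266]
((478.7276611328125, 233.5071258544922), 32.61969757080078)
0.005 4 [0.475 0.305 0.005] [0.455 0.3   0.004] [0.488 0.309 0.005]
0.035 1 [0.495 0.255 0.037] [0.495 0.255 0.037] [0.495 0.255 0.037]
0.045 10 [0.477 0.206 0.045] [0.47  0.2   0.042] [0.479 0.215 0.049]
0.045 11 [0.5   0.259 0.047] [0.496 0.254 0.041] [0.503 0.263 0.05 ]
0.055 18 [0.477 0.206 0.055] [0.473 0.198 0.05 ] [0.481 0.214 0.059]
0.055 12 [0.498 0.258 0.056] [0.491 0.255 0.05 ] [0.502 0.262 0.059]
0.065 14 [0.478 0.206 0.064] [0.466 0.2   0.061] [0.479 0.216 0.07 ]
0.065 13 [0.499 0.26  0.066] [0.496 0.254 0.06 ] [0.503 0.265 0.069]
0.075 16 [0.477 0.206 0.075] [0.47  0.196 0.07 ] [0.48  0.213 0.08 ]
0.075 8 [0.5   0.26  0.074] [0.497 0.256 0.071] [0.504 0.264 0.078]
```

View pics/z2.png

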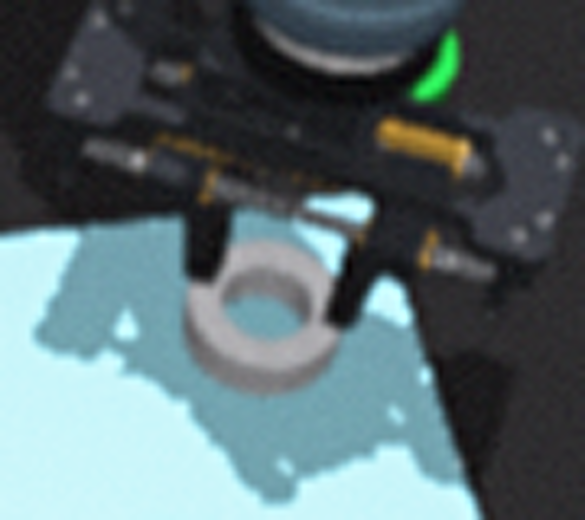

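Run:
```python
from h import *
print(manip.tip_extent,[a for a in dir(manip) if a[0]!='_'])
c=manip.capture("scene");w=cloud(c);im=c["img"]
# columns through left and right finger (crop scale 6.5, origin 350,150)
for u in (380,382,402,404):
    print(u,[(v,*(w[v,u]*1000).round().astype(int).tolist(),int(im[v,u].mean())) for v in range(178,206)])
```

```text
0.008 ['MotionError', 'capture', 'job_done', 'read_state', 'spot_in', 'tip_extent']
380 [(178, 498, 193, 126, 33), (179, 500, 193, 125, 45), (180, 499, 194, 120, 45), (181, 499, 194, 116, 40), (182, 500, 195, 113, 25), (183, 499, 195, 109, 23), (184, 477, 201, 76, 23), (185, 478, 201, 73, 24), (186, 477, 202, 68, 22), (187, 478, 202, 65, 24), (188, 479, 202, 62, 29), (189, 478, 203, 56, 22), (190, 479, 203, 54, 21), (191, 479, 204, 50, 23), (192, 477, 205, 42, 39), (193, 475, 206, 35, 106), (194, 472, 207, 27, 172), (195, 477, 207, 29, 177), (196, 478, 207, 25, 175), (197, 481, 207, 26, 175), (198, 484, 206, 25, 168), (199, 489, 206, 28, 160), (200, 491, 206, 26, 143), (201, 492, 206, 23, 115), (202, 491, 207, 18, 105), (203, 494, 207, 17, 106), (204, 492, 208, 10, 111), (205, 495, 208, 9, 117)]
382 [(178, 494, 199, 122, 90), (179, 493, 200, 117, 78), (180, 477, 204, 92, 68), (181, 478, 204, 90, 39), (182, 476, 205, 83, 22), (183, 477, 205, 80, 25), (184, 476, 206, 74, 21), (185, 478, 206, 73, 22), (186, 477, 207, 68, 20), (187, 477, 208, 63, 18), (188, 478, 208, 60, 22), (189, 479, 
[... 1271 characters left out ...]
1, 192), (181, 411, 281, 4, 236), (182, 415, 280, 5, 235), (183, 415, 281, 1, 210), (184, 510, 250, 119, 130), (185, 514, 249, 121, 94), (186, 514, 250, 117, 78), (187, 491, 259, 82, 47), (188, 495, 258, 84, 30), (189, 497, 258, 82, 28), (190, 522, 250, 111, 23), (191, 522, 251, 107, 21), (192, 498, 260, 71, 21), (193, 499, 260, 68, 20), (194, 501, 260, 66, 23), (195, 500, 261, 61, 18), (196, 500, 262, 57, 21), (197, 503, 262, 57, 30), (198, 502, 263, 50, 41), (199, 501, 264, 46, 71), (200, 503, 264, 44, 112), (201, 479, 273, 5, 147), (202, 483, 272, 7, 154), (203, 482, 273, 0, 149), (204, 489, 272, 5, 152), (205, 492, 272, 5, 151)]<stdin>:6: RuntimeWarning: invalid value encountered in cast
```

The depth shows the fingertips ending at about z = 42 mm, above the ring, while the state and tip_extent put them at about 6 mm. The readings are roughly 36 mm off vertically, while x and y agree. I'll open, go down part of the way and measure again.

Call:
move_arm([
  {"travel": [0,0,0],"rotation": [0,0,0],"fingers": 1},
  {"travel": [0,0,0],"rotation": [0,0,0],"fingers": 1},
  {"travel": [0,0,0],"rotation": [0,0,0],"fingers": 1},
  {"travel": [0,0,0],"rotation": [0,0,0],"fingers": 1},
  {"travel": [0,0,0],"rotation": [0,0,0],"fingers": 1},
  {"travel": [0,0,-5],"rotation": [0,0,0],"fingers": 1},
  {"travel": [0,0,-10],"rotation": [0,0,0],"fingers": 1},
  {"travel": [0,0,-15],"rotation": [0,0,0],"fingers": 1},
  {"travel": [0,0,-18],"rotation": [0,0,0],"fingers": 1},
  {"travel": [0,0,-20],"rotation": [0,0,0],"fingers": 1},
  {"travel": [0,0,-20],"rotation": [0,0,0],"fingers": 1},
])

```text
clock: 5.5
ee_pos: [0.4787, 0.2348, -0.0066]
orientation: [0.587, 0.394, -0.394, -0.587]
force: [0.2, -0.1, -0.4]
finger_gap: 1.002
```

```bash
cat > look.py <<'E'
from h import *
import sys
def tips(name,box=None,gx=None):
    s=manip.read_state();print(round(float(s["clock"]),2),"ee",np.round(np.array(s["ee_pos"])*1000,1),"F",np.round(s["force"],1),"gap",round(float(s["finger_gap"]),3))
    c=manip.capture("scene");w=cloud(c);im=c["img"]
    e=s["ee_pos"];d=np.hypot(w[...,0]-e[0],w[...,1]-e[1])
    m=(d<.075)&(im.max(2)<70)&(w[...,2]<e[2]+.10)&(w[...,2]>e[2]-.012)
    jx=R.from_quat(s["orientation"]).as_matrix()[:,0]
    t=(w-np.array(e))@jx
    for lab,mm in(("-",m&(t<0)),("+",m&(t>0))):
        q=w[mm]; 
        if len(q): print(lab,len(q),"minz",np.sort(q[:,2])[:6].round(3),"med",np.median(q,0).round(3), "t",np.percentile(t[mm],[5,95]).round(3))
    K=(np.array(e)-np.array(c["xyz"])); a=np.array(c["attitude"]); M=R.from_quat(a).as_matrix() if a.size==4 else a
    k=K@M; u=int(k[0]/k[2]*c["fx"]+c["cx"]);v=int(k[1]/k[2]*c["fy"]+c["cy"])
    y0=max(0,v-50);x0=max(0,u-50)
    cv2.imwrite(f"pics/{name}.png",cv2.resize(im[y0:y0+85,x0:x0+100],None,fx=6,fy=6,interpolation=cv2.INTER_CUBIC))
    return c,w,im
if __name__=="__main__": tips(sys.argv[1])
E
python3 look.py l3
```

```text
5.5 ee [478.7 234.8  -6.6] F [ 0.2 -0.1 -0.4] gap 1.002
- 87 minz [-0.003 -0.002 -0.001 -0.    -0.     0.001] med [0.468 0.187 0.044] t [-0.056 -0.033]
+ 83 minz [-0.002 -0.002 -0.002 -0.001 -0.001 -0.001] med [0.507 0.28  0.04 ] t [0.046 0.071]
```

View pics/l3.png

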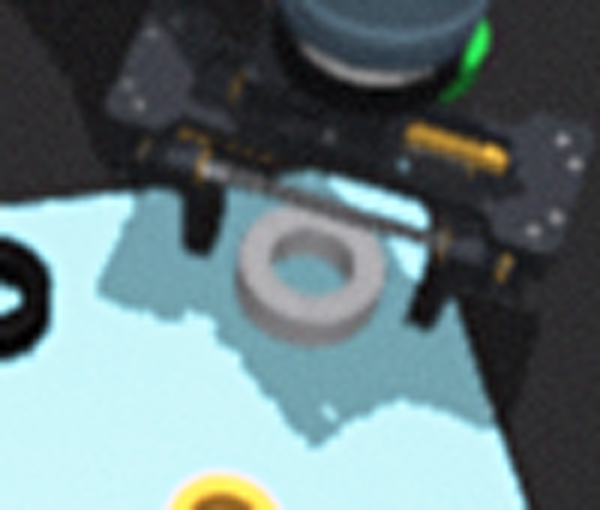

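Run:
```python
from h import *
c=manip.capture("scene");w=cloud(c);im=c["img"]
s=manip.read_state();e=np.array(s["ee_pos"]);jx=R.from_quat(s["orientation"]).as_matrix()[:,0]
t=(w-e)@jx; d=np.hypot(w[...,0]-e[0],w[...,1]-e[1])
m=(d<.075)&(im.max(2)<90)&(abs(t)<.062)&(abs(t)>.035)&(w[...,2]<.09)&(w[...,2]>.008)
n,l,st,ce=cv2.connectedComponentsWithStats(m.astype(np.uint8))
for i in range(1,n):
    if st[i,4]>8: q=w[l==i];print(st[i],np.sort(q[:,2])[:8].round(3),np.median(t[l==i]).round(3),np.median(q,0).round(3))
```

```text
[369 183   8  12  66] [0.017 0.022 0.022 0.027 0.027 0.028 0.029 0.03 ] -0.05 [0.469 0.186 0.046]
[407 195   9  13  52] [0.021 0.022 0.022 0.023 0.024 0.024 0.025 0.026] 0.052 [0.508 0.279 0.042]
```

Call:
move_arm([
  {"travel": [0,0.5,-4],"rotation": [0,0,0],"fingers": 1},
  {"travel": [0,0.5,-8],"rotation": [0,0,0],"fingers": 1},
  {"travel": [0,0.5,-11],"rotation": [0,0,0],"fingers": 1},
  {"travel": [0,0.5,-13],"rotation": [0,0,0],"fingers": 1},
  {"travel": [0,0.5,-14],"rotation": [0,0,0],"fingers": 1},
  {"travel": [0,0.5,-14],"rotation": [0,0,0],"fingers": 1},
])

```text
clock: 6.2
ee_pos: [0.4787, 0.2354, -0.0195]
orientation: [-0.587, -0.394, 0.394, 0.587]
force: [-3.6, -2.3, 13.0]
finger_gap: 1.001
```

Call:
move_arm([
  {"travel": [0,0,0],"rotation": [0,0,0],"fingers": 0.85},
  {"travel": [0,0,0],"rotation": [0,0,0],"fingers": 0.78},
  {"travel": [0,0,0],"rotation": [0,0,0],"fingers": 0.74},
  {"travel": [0,0,0],"rotation": [0,0,0],"fingers": 0.7},
  {"travel": [0,0,0],"rotation": [0,0,0],"fingers": 0.6},
  {"travel": [0,0,0],"rotation": [0,0,0],"fingers": 0.5},
  {"travel": [0,0,0],"rotation": [0,0,0],"fingers": 0.5},
  {"travel": [0,0,0],"rotation": [0,0,0],"fingers": 0.5},
], force=20)

```text
clock: 7.0
ee_pos: [0.4796, 0.2353, -0.0195]
orientation: [0.587, 0.394, -0.394, -0.587]
force: [-1.5, -1.4, 9.9]
finger_gap: 0.714
```

```bash
python3 look.py l4
```

```text
7.0 ee [479.6 235.3 -19.5] F [-1.5 -1.4  9.9] gap 0.714
- 69 minz [0.007 0.009 0.009 0.01  0.011 0.012] med [0.475 0.197 0.035] t [-0.047 -0.032]
+ 77 minz [-0.002 -0.002 -0.001 -0.    -0.     0.   ] med [0.503 0.269 0.026] t [0.034 0.072]
```

View pics/l4.png

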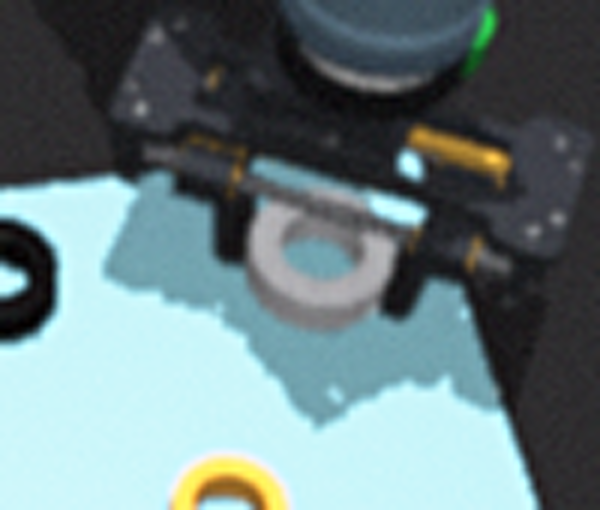

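The ring is now between the pads (gap 0.714), but the fingertips press the mat with about 10 N. I'll ease open, rise 3 mm and regrip so that the ring reaches the seat before the fingertips do.

Call:
move_arm([
  {"travel": [0,0,0],"rotation": [0,0,0],"fingers": 0.8},
  {"travel": [0,0,0],"rotation": [0,0,0],"fingers": 0.8},
  {"travel": [0,0,1.5],"rotation": [0,0,0],"fingers": 0.8},
  {"travel": [0,0,4],"rotation": [0,0,0],"fingers": 0.8},
  {"travel": [0,0,4],"rotation": [0,0,0],"fingers": 0.8},
  {"travel": [0,0,4],"rotation": [0,0,0],"fingers": 0.7},
  {"travel": [0,0,4],"rotation": [0,0,0],"fingers": 0.5},
  {"travel": [0,0,4],"rotation": [0,0,0],"fingers": 0.5},
  {"travel": [0,0,4],"rotation": [0,0,0],"fingers": 0.5},
  {"travel": [0,0,4],"rotation": [0,0,0],"fingers": 0.5},
], force=25)

```text
clock: 8.05
ee_pos: [0.4788, 0.2354, -0.0164]
orientation: [-0.587, -0.394, 0.394, 0.587]
force: [-0.3, 0.4, -1.6]
finger_gap: 0.71
```

```bash
python3 -c "
from h import *
s=manip.read_state();print(s['ee_pos'],s['force'],s['finger_gap'])"
```

```text
[ 0.4787591   0.23542545 -0.01644561] [-0.34701685  0.40795645 -1.58637274] 0.7095369450902036
```

Call:
move_arm([
  {"travel": [0,0,3],"rotation": [0,0,0],"fingers": 0.5},
  {"travel": [0,0,9],"rotation": [0,0,0],"fingers": 0.5},
  {"travel": [0,0,20],"rotation": [0,0,0],"fingers": 0.5},
  {"travel": [0,0,35],"rotation": [0,0,0],"fingers": 0.5},
  {"travel": [0,0,50],"rotation": [0,0,0],"fingers": 0.5},
  {"travel": [0,0,65],"rotation": [0,0,0],"fingers": 0.5},
  {"travel": [0,0,80],"rotation": [0,0,0],"fingers": 0.5},
  {"travel": [0,0,95],"rotation": [0,0,0],"fingers": 0.5},
  {"travel": [0,0,110],"rotation": [0,0,0],"fingers": 0.5},
  {"travel": [0,0,125],"rotation": [0,0,0],"fingers": 0.5},
  {"travel": [0,0,137],"rotation": [0,0,0],"fingers": 0.5},
  {"travel": [0,0,144],"rotation": [0,0,0],"fingers": 0.5},
  {"travel": [0,0,146],"rotation": [0,0,0],"fingers": 0.5},
  {"travel": [0,0,146],"rotation": [0,0,0],"fingers": 0.5},
])

```text
clock: 9.45
ee_pos: [0.4788, 0.2355, 0.1298]
orientation: [-0.587, -0.394, 0.394, 0.587]
force: [0.6, -1.1, -0.4]
finger_gap: 0.706
```

```bash
python3 look.py l5
```

```text
9.45 ee [478.8 235.5 129.8] F [ 0.6 -1.1 -0.4] gap 0.706
- 142 minz [0.153 0.154 0.156 0.156 0.157 0.158] med [0.474 0.196 0.19 ] t [-0.054 -0.031]
+ 116 minz [0.154 0.156 0.157 0.157 0.158 0.158] med [0.504 0.268 0.187] t [0.033 0.056]
```

View pics/l5.png

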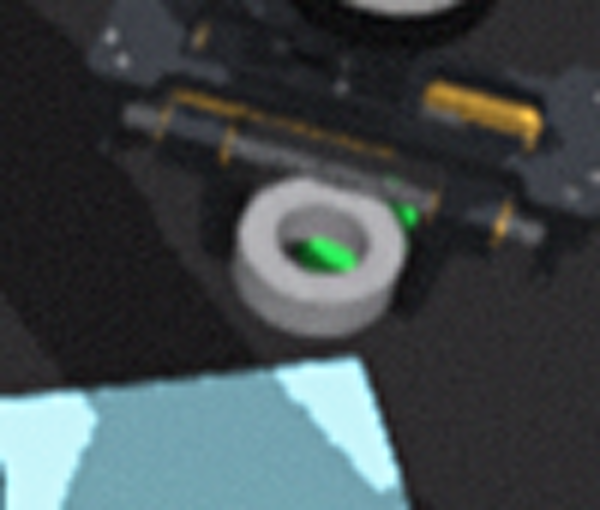

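The ring is held level. Next I carry it over the spindle.

Call:
move_arm([
  {"travel": [1,-6,0],"rotation": [0,0,0],"fingers": 0.5},
  {"travel": [4,-20,0],"rotation": [0,0,0],"fingers": 0.5},
  {"travel": [9,-44,0],"rotation": [0,0,0],"fingers": 0.5},
  {"travel": [15,-74,0],"rotation": [0,0,0],"fingers": 0.5},
  {"travel": [21,-105,0],"rotation": [0,0,0],"fingers": 0.5},
  {"travel": [27,-136,0],"rotation": [0,0,0],"fingers": 0.5},
  {"travel": [33,-167,0],"rotation": [0,0,0],"fingers": 0.5},
  {"travel": [40,-198,0],"rotation": [0,0,0],"fingers": 0.5},
  {"travel": [46,-229,0],"rotation": [0,0,0],"fingers": 0.5},
  {"travel": [52,-260,0],"rotation": [0,0,0],"fingers": 0.5},
  {"travel": [58,-291,0],"rotation": [0,0,0],"fingers": 0.5},
  {"travel": [64,-322,0],"rotation": [0,0,0],"fingers": 0.5},
  {"travel": [70,-350,0],"rotation": [0,0,0],"fingers": 0.5},
  {"travel": [75,-373,0],"rotation": [0,0,0],"fingers": 0.5},
  {"travel": [78,-389,0],"rotation": [0,0,0],"fingers": 0.5},
  {"travel": [79.5,-398,0],"rotation": [0,0,0],"fingers": 0.5},
  {"travel": [80,-400.5,0],"rotation": [0,0,0],"fingers": 0.5},
  {"travel": [80,-400.5,0],"rotation": [0,0,0],"fingers": 0.5},
  {"travel": [80,-400.5,0],"rotation": [0,0,0],"fingers": 0.5},
])

```text
clock: 11.4
ee_pos: [0.5589, -0.1636, 0.1296]
orientation: [-0.587, -0.395, 0.394, 0.587]
force: [0.1, 0.8, -1.7]
finger_gap: 0.712
```

```bash
cat > ring.py <<'E'
from look import *
c,w,im=tips(sys.argv[1])
zt=float(sys.argv[2]); x,y=map(float,sys.argv[3:5]); mx=float(sys.argv[5])
hsv=cv2.cvtColor(im,cv2.COLOR_BGR2HSV)
d=np.hypot(w[...,0]-x,w[...,1]-y)
m=(d<mx)&(abs(w[...,2]-zt)<.006)&(im.max(2)>80)
p=w[m];print("ring",len(p),p.min(0).round(4),p.max(0).round(4),np.median(p[:,2]).round(4),cv2.minEnclosingCircle(p[:,:2].astype(np.float32)*1000))
E
python3 ring.py l6 0.171 .5585 -.165 .045
```

```text
11.4 ee [ 558.9 -163.6  129.6] F [ 0.1  0.8 -1.7] gap 0.712
- 144 minz [0.161 0.161 0.163 0.164 0.165 0.165] med [ 0.553 -0.201  0.196] t [-0.051 -0.031]
+ 83 minz [0.153 0.155 0.156 0.157 0.158 0.159] med [ 0.583 -0.124  0.175] t [0.034 0.062]
ring 269 [ 0.5272 -0.2081  0.165 ] [ 0.5917 -0.1382  0.1765] 0.1711 ((564.4173583984375, -172.88494873046875), 37.299049377441406)
```

View pics/l6.png

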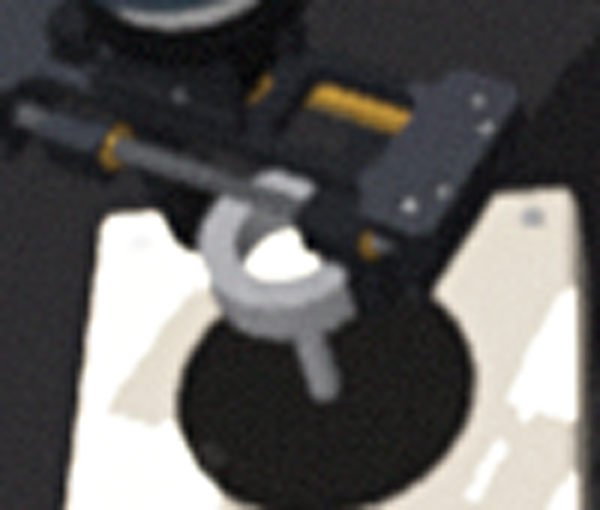

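Call:
move_arm([
  {"travel": [0,-1,-5],"rotation": [0,0,0],"fingers": 0.5},
  {"travel": [0,-1,-12],"rotation": [0,0,0],"fingers": 0.5},
  {"travel": [0,-1,-20],"rotation": [0,0,0],"fingers": 0.5},
  {"travel": [0,-1,-28],"rotation": [0,0,0],"fingers": 0.5},
  {"travel": [0,-1,-36],"rotation": [0,0,0],"fingers": 0.5},
  {"travel": [0,-1,-44],"rotation": [0,0,0],"fingers": 0.5},
  {"travel": [0,-1,-52],"rotation": [0,0,0],"fingers": 0.5},
  {"travel": [0,-1,-60],"rotation": [0,0,0],"fingers": 0.5},
  {"travel": [0,-1,-66],"rotation": [0,0,0],"fingers": 0.5},
  {"travel": [0,-1,-70],"rotation": [0,0,0],"fingers": 0.5},
  {"travel": [0,-1,-73],"rotation": [0,0,0],"fingers": 0.5},
  {"travel": [0,-1,-75],"rotation": [0,0,0],"fingers": 0.5},
  {"travel": [0,-1,-75],"rotation": [0,0,0],"fingers": 0.5},
])

```text
clock: 12.75
ee_pos: [0.5589, -0.166, 0.0546]
orientation: [-0.587, -0.394, 0.394, 0.587]
force: [-0.8, -0.8, -1.0]
finger_gap: 0.706
```

Call:
move_arm([
  {"travel": [0,0,-1],"rotation": [0,0,0],"fingers": 0.5},
  {"travel": [0,0,-2],"rotation": [0,0,0],"fingers": 0.5},
  {"travel": [0,0,-2.5],"rotation": [0,0,0],"fingers": 0.5},
  {"travel": [0,0,-2.5],"rotation": [0,0,0],"fingers": 0.5},
])

```text
clock: 13.15
ee_pos: [0.5589, -0.166, 0.0522]
orientation: [0.587, 0.394, -0.394, -0.587]
force: [0.5, -0.3, -1.9]
finger_gap: 0.711
```

```bash
python3 ring.py l7 0.092 .5585 -.165 .045
```

```text
13.15 ee [ 558.9 -166.    52.2] F [ 0.5 -0.3 -1.9] gap 0.711
- 364 minz [0.067 0.067 0.067 0.067 0.067 0.068] med [ 0.565 -0.202  0.071] t [-0.051 -0.005]
+ 356 minz [0.068 0.068 0.068 0.068 0.068 0.068] med [ 0.594 -0.143  0.071] t [0.005 0.055]
ring 235 [ 0.5309 -0.1988  0.086 ] [ 0.5907 -0.1398  0.0979] 0.0935 ((561.1781616210938, -166.83384704589844), 32.35472106933594)
```

View pics/l7.png

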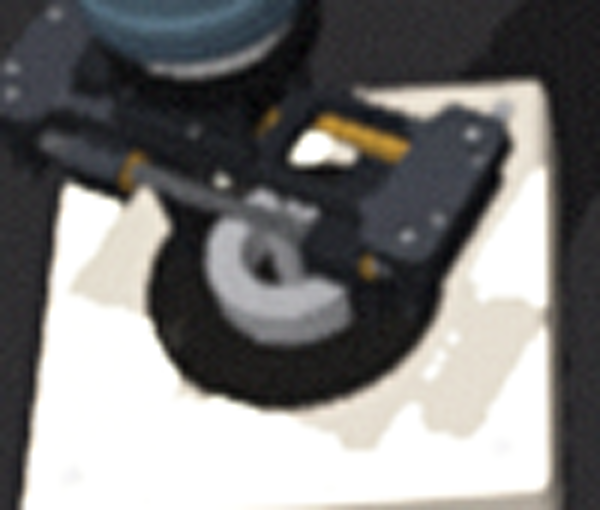

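The ring is threaded, with about 1.5 mm left to the seat. I'll lower it in small steps until it touches.

Call:
move_arm([
  {"travel": [0,0,-0.5],"rotation": [0,0,0],"fingers": 0.5},
  {"travel": [0,0,-1],"rotation": [0,0,0],"fingers": 0.5},
  {"travel": [0,0,-1.5],"rotation": [0,0,0],"fingers": 0.5},
  {"travel": [0,0,-1.5],"rotation": [0,0,0],"fingers": 0.5},
])

```text
clock: 13.6
ee_pos: [0.5589, -0.166, 0.0507]
orientation: [0.587, 0.394, -0.394, -0.587]
force: [-0.1, 0.3, -1.4]
finger_gap: 0.712
```

```bash
python3 -c "
from h import *
s=manip.read_state();print(s['ee_pos'],s['force'],s['finger_gap'])"
```

```text
[ 0.55889607 -0.16601593  0.05065707] [-0.05061146  0.32217153 -1.36372581] 0.7123252590918583
```

Call:
move_arm([
  {"travel": [0,0,-0.5],"rotation": [0,0,0],"fingers": 0.5},
  {"travel": [0,0,-0.5],"rotation": [0,0,0],"fingers": 0.5},
])

```text
clock: 13.8
ee_pos: [0.5589, -0.166, 0.0506]
orientation: [-0.587, -0.394, 0.394, 0.587]
force: [-1.8, 1.0, 3.3]
finger_gap: 0.707
```

Call:
move_arm([
  {"travel": [0,0,-0.5],"rotation": [0,0,0],"fingers": 0.5},
  {"travel": [0,0,-0.5],"rotation": [0,0,0],"fingers": 0.5},
])

```text
clock: 14.0
ee_pos: [0.5589, -0.166, 0.0505]
orientation: [-0.587, -0.394, 0.394, 0.587]
force: [-2.5, 0.8, 9.5]
finger_gap: 0.708
```

Call:
move_arm([
  {"travel": [0,0,0.5],"rotation": [0,0,0],"fingers": 0.8},
  {"travel": [0,0,0.5],"rotation": [0,0,0],"fingers": 0.9},
  {"travel": [0,0,0.5],"rotation": [0,0,0],"fingers": 1},
  {"travel": [0,0,0.5],"rotation": [0,0,0],"fingers": 1},
  {"travel": [0,0,0.5],"rotation": [0,0,0],"fingers": 1},
  {"travel": [0,0,5],"rotation": [0,0,0],"fingers": 1},
  {"travel": [0,0,15],"rotation": [0,0,0],"fingers": 1},
  {"travel": [0,0,30],"rotation": [0,0,0],"fingers": 1},
  {"travel": [0,0,48],"rotation": [0,0,0],"fingers": 1},
  {"travel": [0,0,65],"rotation": [0,0,0],"fingers": 1},
  {"travel": [0,0,75],"rotation": [0,0,0],"fingers": 1},
  {"travel": [1,8,80],"rotation": [0,0,0],"fingers": 1},
  {"travel": [4,28,80],"rotation": [0,0,0],"fingers": 1},
  {"travel": [9,58,80],"rotation": [0,0,0],"fingers": 1},
  {"travel": [14,92,80],"rotation": [0,0,0],"fingers": 1},
  {"travel": [19,127,80],"rotation": [0,0,0],"fingers": 1},
  {"travel": [24,162,80],"rotation": [0,0,0],"fingers": 1},
  {"travel": [29,197,80],"rotation": [0,0,0],"fingers": 1},
  {"travel": [33,227,80],"rotation": [0,0,0],"fingers": 1},
  {"travel": [35,240,80],"rotation": [0,0,0],"fingers": 1},
])

```text
clock: 16.0
ee_pos: [0.5935, 0.0787, 0.1295]
orientation: [-0.586, -0.396, 0.395, 0.587]
force: [-0.1, -0.5, 0.3]
finger_gap: 0.999
```

Run:
```python
from h import *
s=manip.read_state();print(s['ee_pos'],s['force'])
for n in("scene","top"):
    c=manip.capture(n);w=cloud(c);im=c["img"];cv2.imwrite(f"pics/{n}8.png",im)
    for nm,x,y,lo,hi,r in(("silver",.5585,-.165,.087,.098,.042),("brass",.61,.188,.021,.031,.035),("spin",.5585,-.165,.1,.13,.03)):
        d=np.hypot(w[...,0]-x,w[...,1]-y); p=w[(d<r)&(w[...,2]>lo)&(w[...,2]<hi)]
        if len(p)>3: print(n,nm,len(p),np.round(cv2.minEnclosingCircle(p[:,:2].astype(np.float32)*1000)[0],1),np.median(p,0).round(4),"mid",((p.min(0)+p.max(0))/2).round(4))
```

```text
[0.59345243 0.07870585 0.12945748] [-0.05686331 -0.50277586  0.31646247]
scene silver 357 [ 558.5 -165.9] [ 0.5633 -0.1629  0.0925] mid [ 0.5585 -0.1641  0.0924]
scene brass 179 [608.6 185.9] [0.6094 0.1861 0.0252] mid [0.6086 0.1867 0.0254]
scene spin 41 [ 558.5 -165.6] [ 0.5606 -0.1642  0.1155] mid [ 0.5592 -0.1655  0.1128]
top silver 356 [ 560.1 -162.9] [ 0.56   -0.1638  0.0924] mid [ 0.5603 -0.1626  0.0918]
top spin 27 [ 558.8 -163.3] [ 0.5579 -0.1617  0.1184] mid [ 0.5588 -0.1624  0.1138]
```

View pics/scene8.png

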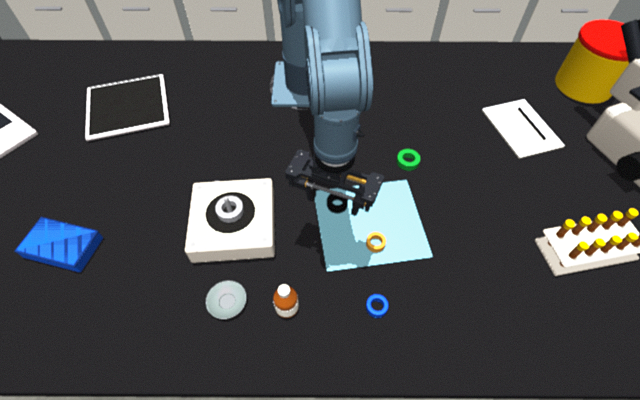

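Silver lies flat and concentric: its top is at 92.4 mm, and it is at (559.3, -164.4) against the spindle at (558.6, -164.5). In the full picture it sits around the spindle at px (229,208). The brass ring is next, at px (375,241).

Call:
move_arm([
  {"travel": [2,15,0],"rotation": [0,0,0],"fingers": 1},
  {"travel": [6,40,0],"rotation": [0,0,0],"fingers": 1},
  {"travel": [10,70,-5],"rotation": [0,0,0],"fingers": 1},
  {"travel": [14,98,-15],"rotation": [0,0,0],"fingers": 1},
  {"travel": [16,110,-30],"rotation": [0,0,0],"fingers": 1},
  {"travel": [16,114,-50],"rotation": [0,0,0],"fingers": 1},
  {"travel": [16,114,-70],"rotation": [0,0,0],"fingers": 1},
  {"travel": [16,114,-80],"rotation": [0,0,0],"fingers": 1},
  {"travel": [16,114,-80],"rotation": [0,0,0],"fingers": 1},
  {"travel": [16,114,-80],"rotation": [0,0,0],"fingers": 1},
  {"travel": [16,114,-80],"rotation": [0,0,0],"fingers": 1},
])

```text
clock: 17.2
ee_pos: [0.6108, 0.1876, 0.0507]
orientation: [0.588, 0.394, -0.393, -0.587]
force: [0.1, 0.0, 0.0]
finger_gap: 1.001
```

Call:
move_arm([
  {"travel": [-1,0,-8],"rotation": [0,0,0],"fingers": 1},
  {"travel": [-1,0,-20],"rotation": [0,0,0],"fingers": 1},
  {"travel": [-1,0,-32],"rotation": [0,0,0],"fingers": 1},
  {"travel": [-1,0,-44],"rotation": [0,0,0],"fingers": 1},
  {"travel": [-1,0,-54],"rotation": [0,0,0],"fingers": 1},
  {"travel": [-1,0,-61],"rotation": [0,0,0],"fingers": 1},
  {"travel": [-1,0,-65],"rotation": [0,0,0],"fingers": 1},
  {"travel": [-1,0,-67],"rotation": [0,0,0],"fingers": 1},
  {"travel": [-1,0,-67],"rotation": [0,0,0],"fingers": 0.8},
  {"travel": [-1,0,-67],"rotation": [0,0,0],"fingers": 0.65},
  {"travel": [-1,0,-67],"rotation": [0,0,0],"fingers": 0.58},
  {"travel": [-1,0,-67],"rotation": [0,0,0],"fingers": 0.5},
  {"travel": [-1,0,-67],"rotation": [0,0,0],"fingers": 0.4},
  {"travel": [-1,0,-67],"rotation": [0,0,0],"fingers": 0.35},
  {"travel": [-1,0,-67],"rotation": [0,0,0],"fingers": 0.35},
  {"travel": [-1,0,-67],"rotation": [0,0,0],"fingers": 0.35},
], force=25)

```text
clock: 18.8
ee_pos: [0.6089, 0.1878, -0.0171]
orientation: [0.587, 0.394, -0.394, -0.587]
force: [-1.0, -1.8, 3.7]
finger_gap: 0.546
```

```bash
python3 look.py l9
```

```text
18.8 ee [608.9 187.8 -17.1] F [-1.  -1.8  3.7] gap 0.546
- 79 minz [-0.004 -0.001 -0.001 -0.001 -0.     0.   ] med [0.608 0.157 0.034] t [-0.038 -0.003]
+ 260 minz [-0.003 -0.003 -0.002 -0.002 -0.002 -0.002] med [0.669 0.206 0.002] t [0.006 0.062]
```

View pics/l9.png

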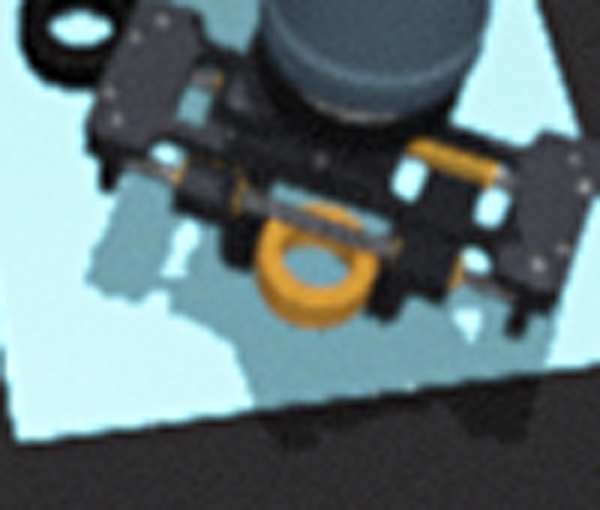

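Call:
move_arm([
  {"travel": [0,0,0],"rotation": [0,0,0],"fingers": 0.62},
  {"travel": [0,0,0],"rotation": [0,0,0],"fingers": 0.62},
  {"travel": [0,0,1.5],"rotation": [0,0,0],"fingers": 0.62},
  {"travel": [0,0,3.5],"rotation": [0,0,0],"fingers": 0.62},
  {"travel": [0,0,3.5],"rotation": [0,0,0],"fingers": 0.62},
  {"travel": [0,0,3.5],"rotation": [0,0,0],"fingers": 0.5},
  {"travel": [0,0,3.5],"rotation": [0,0,0],"fingers": 0.35},
  {"travel": [0,0,3.5],"rotation": [0,0,0],"fingers": 0.35},
  {"travel": [0,0,3.5],"rotation": [0,0,0],"fingers": 0.35},
  {"travel": [0,0,3.5],"rotation": [0,0,0],"fingers": 0.35},
], force=30)

```text
clock: 19.85
ee_pos: [0.609, 0.188, -0.0137]
orientation: [0.587, 0.394, -0.394, -0.587]
force: [0.1, 0.3, 1.6]
finger_gap: 0.54
```

Call:
move_arm([
  {"travel": [0,0,3],"rotation": [0,0,0],"fingers": 0.35},
  {"travel": [0,0,9],"rotation": [0,0,0],"fingers": 0.35},
  {"travel": [0,0,20],"rotation": [0,0,0],"fingers": 0.35},
  {"travel": [0,0,35],"rotation": [0,0,0],"fingers": 0.35},
  {"travel": [0,0,50],"rotation": [0,0,0],"fingers": 0.35},
  {"travel": [0,0,65],"rotation": [0,0,0],"fingers": 0.35},
  {"travel": [0,0,80],"rotation": [0,0,0],"fingers": 0.35},
  {"travel": [0,0,95],"rotation": [0,0,0],"fingers": 0.35},
  {"travel": [0,0,110],"rotation": [0,0,0],"fingers": 0.35},
  {"travel": [0,0,125],"rotation": [0,0,0],"fingers": 0.35},
  {"travel": [0,0,138],"rotation": [0,0,0],"fingers": 0.35},
  {"travel": [0,0,147],"rotation": [0,0,0],"fingers": 0.35},
  {"travel": [0,0,150],"rotation": [0,0,0],"fingers": 0.35},
  {"travel": [0,0,150],"rotation": [0,0,0],"fingers": 0.35},
])

```text
clock: 21.25
ee_pos: [0.609, 0.188, 0.1364]
orientation: [0.587, 0.394, -0.394, -0.587]
force: [0.8, -0.3, -0.8]
finger_gap: 0.538
```

```bash
python3 look.py l10
```

```text
21.25 ee [609.  188.  136.4] F [ 0.8 -0.3 -0.8] gap 0.538
- 110 minz [0.16  0.163 0.165 0.165 0.166 0.166] med [0.607 0.156 0.195] t [-0.044 -0.024]
+ 75 minz [0.165 0.166 0.166 0.167 0.169 0.169] med [0.63  0.212 0.19 ] t [0.026 0.047]
```

View pics/l10.png

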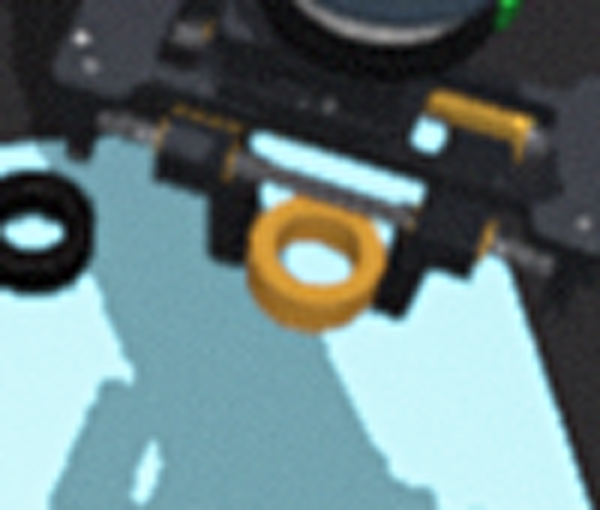

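Brass is held level. I'll carry it across.

Call:
move_arm([
  {"travel": [-1,-5,0],"rotation": [0,0,0],"fingers": 0.35},
  {"travel": [-3,-18,0],"rotation": [0,0,0],"fingers": 0.35},
  {"travel": [-6,-40,0],"rotation": [0,0,0],"fingers": 0.35},
  {"travel": [-10,-68,0],"rotation": [0,0,0],"fingers": 0.35},
  {"travel": [-14,-97,0],"rotation": [0,0,0],"fingers": 0.35},
  {"travel": [-18,-126,0],"rotation": [0,0,0],"fingers": 0.35},
  {"travel": [-22,-155,0],"rotation": [0,0,0],"fingers": 0.35},
  {"travel": [-26,-184,0],"rotation": [0,0,0],"fingers": 0.35},
  {"travel": [-31,-213,0],"rotation": [0,0,0],"fingers": 0.35},
  {"travel": [-35,-242,0],"rotation": [0,0,0],"fingers": 0.35},
  {"travel": [-39,-271,0],"rotation": [0,0,0],"fingers": 0.35},
  {"travel": [-43,-298,0],"rotation": [0,0,0],"fingers": 0.35},
  {"travel": [-47,-323,0],"rotation": [0,0,0],"fingers": 0.35},
  {"travel": [-49,-341,0],"rotation": [0,0,0],"fingers": 0.35},
  {"travel": [-50.5,-350,0],"rotation": [0,0,0],"fingers": 0.35},
  {"travel": [-51,-353,0],"rotation": [0,0,0],"fingers": 0.35},
  {"travel": [-51,-353,0],"rotation": [0,0,0],"fingers": 0.35},
  {"travel": [-51,-353,0],"rotation": [0,0,0],"fingers": 0.35},
  {"travel": [-51,-353,0],"rotation": [0,0,0],"fingers": 0.35},
])

```text
clock: 23.2
ee_pos: [0.5582, -0.1637, 0.1361]
orientation: [-0.587, -0.395, 0.394, 0.587]
force: [0.5, 0.2, -1.2]
finger_gap: 0.536
```

```bash
python3 ring.py l11 0.175 .5585 -.165 .035
```

```text
23.2 ee [ 558.2 -163.7  136.1] F [ 0.5  0.2 -1.2] gap 0.536
- 155 minz [0.168 0.168 0.17  0.171 0.174 0.174] med [ 0.555 -0.194  0.202] t [-0.044 -0.023]
+ 84 minz [0.164 0.165 0.166 0.167 0.167 0.167] med [ 0.581 -0.13   0.183] t [0.027 0.055]
ring 148 [ 0.5432 -0.1993  0.1695] [ 0.582  -0.1437  0.1804] 0.1752 ((564.3192138671875, -171.451171875), 29.579357147216797)
```

View pics/l11.png

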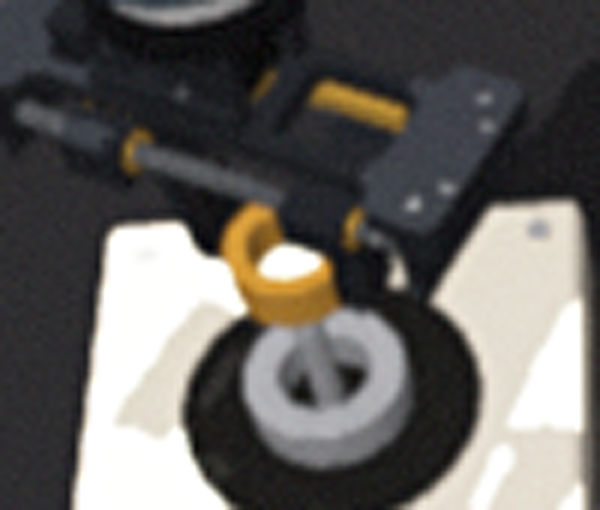

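Call:
move_arm([
  {"travel": [0.5,-1,-4],"rotation": [0,0,0],"fingers": 0.35},
  {"travel": [0.5,-1,-10],"rotation": [0,0,0],"fingers": 0.35},
  {"travel": [0.5,-1,-17],"rotation": [0,0,0],"fingers": 0.35},
  {"travel": [0.5,-1,-24],"rotation": [0,0,0],"fingers": 0.35},
  {"travel": [0.5,-1,-31],"rotation": [0,0,0],"fingers": 0.35},
  {"travel": [0.5,-1,-38],"rotation": [0,0,0],"fingers": 0.35},
  {"travel": [0.5,-1,-45],"rotation": [0,0,0],"fingers": 0.35},
  {"travel": [0.5,-1,-51],"rotation": [0,0,0],"fingers": 0.35},
  {"travel": [0.5,-1,-55],"rotation": [0,0,0],"fingers": 0.35},
  {"travel": [0.5,-1,-57],"rotation": [0,0,0],"fingers": 0.35},
  {"travel": [0.5,-1,-58],"rotation": [0,0,0],"fingers": 0.35},
  {"travel": [0.5,-1,-58],"rotation": [0,0,0],"fingers": 0.35},
])

```text
clock: 24.45
ee_pos: [0.5585, -0.1661, 0.0783]
orientation: [0.587, 0.394, -0.394, -0.587]
force: [0.8, 0.8, -1.1]
finger_gap: 0.541
```

Call:
move_arm([
  {"travel": [0,0,-0.5],"rotation": [0,0,0],"fingers": 0.35},
  {"travel": [0,0,-1],"rotation": [0,0,0],"fingers": 0.35},
  {"travel": [0,0,-1.5],"rotation": [0,0,0],"fingers": 0.35},
  {"travel": [0,0,-1.5],"rotation": [0,0,0],"fingers": 0.35},
])

```text
clock: 24.85
ee_pos: [0.5584, -0.166, 0.0767]
orientation: [0.587, 0.394, -0.394, -0.587]
force: [0.1, -0.2, -1.5]
finger_gap: 0.541
```

```bash
python3 ring.py l12 0.116 .5585 -.165 .035
```

```text
24.85 ee [ 558.4 -166.    76.7] F [ 0.1 -0.2 -1.5] gap 0.541
- 367 minz [0.067 0.067 0.068 0.068 0.068 0.068] med [ 0.565 -0.201  0.072] t [-0.053 -0.004]
+ 452 minz [0.067 0.067 0.067 0.067 0.068 0.068] med [ 0.59  -0.137  0.071] t [0.006 0.054]
ring 128 [ 0.5345 -0.1902  0.11  ] [ 0.5831 -0.1467  0.1203] 0.1152 ((558.94482421875, -166.48780822753906), 26.20380401611328)
```

View pics/l12.png

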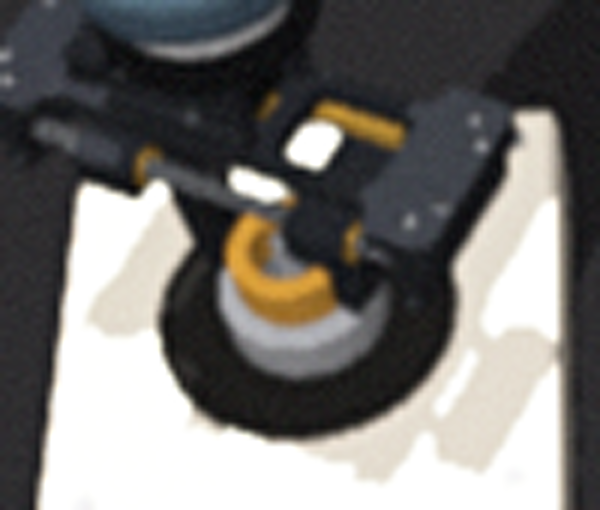

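Call:
move_arm([
  {"travel": [0,0,-0.5],"rotation": [0,0,0],"fingers": 0.35},
  {"travel": [0,0,-1],"rotation": [0,0,0],"fingers": 0.35},
  {"travel": [0,0,-1],"rotation": [0,0,0],"fingers": 0.35},
])

```text
clock: 25.2
ee_pos: [0.5584, -0.166, 0.0756]
orientation: [-0.587, -0.394, 0.394, 0.587]
force: [0.5, -0.9, -1.8]
finger_gap: 0.538
```

Call:
move_arm([
  {"travel": [0,0,-0.5],"rotation": [0,0,0],"fingers": 0.35},
  {"travel": [0,0,-0.5],"rotation": [0,0,0],"fingers": 0.35},
])

```text
clock: 25.4
ee_pos: [0.5584, -0.166, 0.0753]
orientation: [0.587, 0.394, -0.394, -0.587]
force: [-0.4, -0.4, 0.3]
finger_gap: 0.539
```

Call:
move_arm([
  {"travel": [0,0,-0.5],"rotation": [0,0,0],"fingers": 0.35},
  {"travel": [0,0,-0.5],"rotation": [0,0,0],"fingers": 0.35},
])

```text
clock: 25.6
ee_pos: [0.5585, -0.166, 0.0753]
orientation: [-0.587, -0.394, 0.394, 0.587]
force: [-2.9, 1.0, 5.1]
finger_gap: 0.539
```

Contact at the expected height. I'll release gently and go straight up.

Call:
move_arm([
  {"travel": [0,0,0.3],"rotation": [0,0,0],"fingers": 0.6},
  {"travel": [0,0,0.3],"rotation": [0,0,0],"fingers": 0.7},
  {"travel": [0,0,0.3],"rotation": [0,0,0],"fingers": 0.8},
  {"travel": [0,0,0.3],"rotation": [0,0,0],"fingers": 0.8},
  {"travel": [0,0,5],"rotation": [0,0,0],"fingers": 0.8},
  {"travel": [0,0,15],"rotation": [0,0,0],"fingers": 0.8},
  {"travel": [0,0,30],"rotation": [0,0,0],"fingers": 0.8},
  {"travel": [0,0,48],"rotation": [0,0,0],"fingers": 0.8},
  {"travel": [0,0,65],"rotation": [0,0,0],"fingers": 0.8},
  {"travel": [0,10,80],"rotation": [0,0,0],"fingers": 0.8},
  {"travel": [0,35,88],"rotation": [0,0,0],"fingers": 0.8},
  {"travel": [0,65,90],"rotation": [0,0,0],"fingers": 0.8},
  {"travel": [0,100,90],"rotation": [0,0,0],"fingers": 0.8},
  {"travel": [0,135,90],"rotation": [0,0,0],"fingers": 0.8},
  {"travel": [0,170,90],"rotation": [0,0,0],"fingers": 0.8},
  {"travel": [0,195,90],"rotation": [0,0,0],"fingers": 0.8},
  {"travel": [0,205,90],"rotation": [0,0,0],"fingers": 0.8},
  {"travel": [0,205,90],"rotation": [0,0,0],"fingers": 0.8},
  {"travel": [0,205,90],"rotation": [0,0,0],"fingers": 0.8},
])

```text
clock: 27.5
ee_pos: [0.5585, 0.0375, 0.1651]
orientation: [0.588, 0.394, -0.394, -0.587]
force: [-0.5, -0.4, 0.4]
finger_gap: 0.801
```

Run:
```python
from h import *
s=manip.read_state();print(s['ee_pos'],s['force'],s['clock'])
for n in("scene","top"):
    c=manip.capture(n);w=cloud(c);im=c["img"];cv2.imwrite(f"pics/{n}13.png",im)
    d=np.hypot(w[...,0]-.5585,w[...,1]+.165)
    for nm,lo,hi,r in(("silver",.087,.098,.042),("brass",.109,.1195,.032)):
        m=(d<r)&(w[...,2]>lo)&(w[...,2]<hi)
        if nm=="brass": m&=d>.012
        p=w[m]; A=np.c_[p[:,:2]-[.5585,-.165],np.ones(len(p))];f=np.linalg.lstsq(A,p[:,2],rcond=None)[0]
        print(n,nm,len(p),np.round(cv2.minEnclosingCircle(p[:,:2].astype(np.float32)*1000)[0],1),np.median(p[:,2]).round(4),"tilt",f.round(3))
    for q in("black_spacer","amber_bottle","glass_dish"): print(q,[(np.round(x["position"],3).tolist(),round(x["confidence"],2)) for x in manip.spot_in(n,q)][:1])
    if n=="scene": cv2.imwrite("pics/c13.png",cv2.resize(im[160:340,170:440],None,fx=2.9,fy=2.9,interpolation=cv2.INTER_CUBIC))
```

```text
[0.55846955 0.03749174 0.1650845 ] [-0.47922203 -0.35375087  0.41739858] 27.5
scene silver 204 [ 559.8 -164.4] 0.0927 tilt [-0.02   0.001  0.093]
scene brass 198 [ 559.  -164.9] 0.1142 tilt [ 0.001 -0.003  0.114]
black_spacer [([0.496, 0.093, 0.02], 0.7)]
amber_bottle [([0.781, -0.021, 0.069], 0.73)]
glass_dish [([0.755, -0.16, 0.013], 0.82)]
top silver 203 [ 560.1 -162.3] 0.0922 tilt [ 0.006 -0.003  0.092]
top brass 192 [ 560.2 -163.4] 0.1143 tilt [-0.     0.004  0.114]
black_spacer []
amber_bottle [([0.775, -0.034, 0.078], 0.6)]
glass_dish []
```

View pics/c13.png

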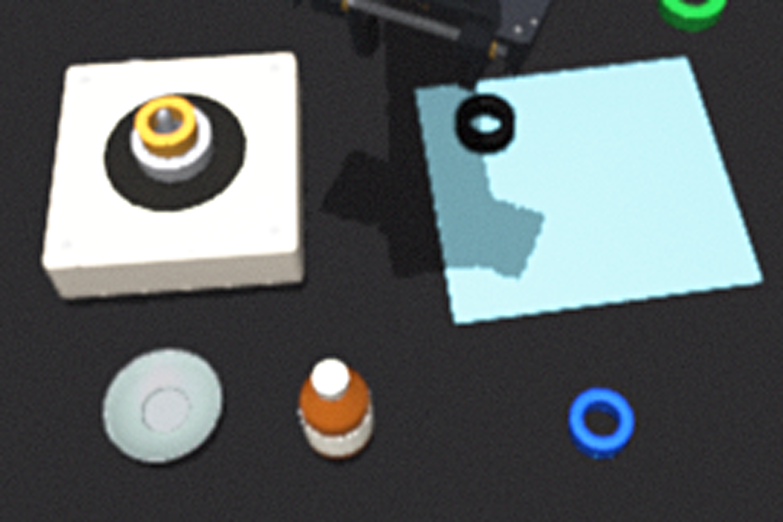

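The crop shows brass on silver around the spindle (crop px 165,130). The black spacer, bottle and dish are in place, and the gripper is clear of everything.

```bash
python3 -c "
from rig import manip
print(manip.job_done())"
```

```text
the job is handed in; nothing more can be done
None
```

The silver spacer lies flat on the black seat with the brass spacer flat on top of it. I lowered both until they touched, then released them. The job was handed in at about 28 s, with the gripper clear of everything.

**Final checks:**
- **Heights:** the silver top measured 92.2–92.7 mm (92 expected) and the brass top 114.2 mm (114 expected).
- **Position:** both spacers are within about 2 mm of the spindle axis.
- **Level:** brass tilt is about zero. The silver fit gave a slope of 0.02 in one view and 0.006 in the other. Most of its top face is hidden under the brass, so I take that as noise.
- **Untouched things:** the scene camera found the black spacer, bottle and dish where they were, within the detector's accuracy. The top camera missed the black spacer and the dish. It put the bottle 15–20 mm from its first reading, but the scene camera showed no change and the arm never went near it.

**What went wrong on the way:**
- **Height reading:** the reported tool height did not match what the cameras showed. The fingertips were really about 30 mm higher than the state and `tip_extent` implied. My first close on the silver spacer therefore shut on air above it. I corrected this from the depth images and by contact.
- **Contact with the mat:** the fingertips pressed the mat with up to 13 N at the silver spacer and about 4 N at the brass one. I regripped each about 3–4 mm higher before lifting.

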